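Fold down the check-in flags along a tube carousel segment

TASK

The tubes on the white carousel segment have been checked in: with the gripper shut, run the fingertips lightly along the curved row of green flags towards the red one, folding each green flag flat in turn, and leave the red flag standing. Do not grip, lift or shove the segment along the bench, and leave the jar, tray and tube rack beside it alone.

Things in the scene. Friction and masses are not known exactly. Their poses are not given: they have to be found in the camera images.
- segment: white curved carousel segment, loose on rubber feet, 0.9 kg (5 to 9 N sideways slides it): ring sector, radius 130 to 225 mm, 0.8 rad either side of its middle, flat top 30 mm high. Six fixed orange-capped tubes, 80 mm high, on its inner arc (radius 145 mm), flags on the outer arc (radius 200 mm). Origin: on the table under the flag arc's middle; arc centre at its x = -200 mm; z up
- flag1_foot (a point): foot of green flag 1 of 5 (1 is the farthest along the row from the red flag), on the segment's top face, on the flag arc. Feet 40 mm apart along the arc. The flag is a stiff plate 24 mm wide across the arc, 3 mm thick, 30 mm long, hinged 2 mm above the foot; it folds only along the arc, towards the red flag
- flag1 (a joint): hinge of green flag 1: 0 = upright, 1.54 = flat on the segment, lying towards the red flag. A stiff hinge that stays where it is left, turns with about 0.1 N at the tip (far more close to the hinge) and yields towards the red flag only
- flag2_foot (a point): foot of green flag 2 of 5 (1 is the farthest along the row from the red flag), on the segment's top face, on the flag arc. Feet 40 mm apart along the arc. The flag is a stiff plate 24 mm wide across the arc, 3 mm thick, 30 mm long, hinged 2 mm above the foot; it folds only along the arc, towards the red flag
- flag2 (a joint): hinge of green flag 2: 0 = upright, 1.54 = flat on the segment, lying towards the red flag. A stiff hinge that stays where it is left, turns with about 0.1 N at the tip (far more close to the hinge) and yields towards the red flag only
- flag3_foot (a point): foot of green flag 3 of 5 (1 is the farthest along the row from the red flag), on the segment's top face, on the flag arc. Feet 40 mm apart along the arc. The flag is a stiff plate 24 mm wide across the arc, 3 mm thick, 30 mm long, hinged 2 mm above the foot; it folds only along the arc, towards the red flag
- flag3 (a joint): hinge of green flag 3: 0 = upright, 1.54 = flat on the segment, lying towards the red flag. A stiff hinge that stays where it is left, turns with about 0.1 N at the tip (far more close to the hinge) and yields towards the red flag only
- flag4_foot (a point): foot of green flag 4 of 5 (1 is the farthest along the row from the red flag), on the segment's top face, on the flag arc. Feet 40 mm apart along the arc. The flag is a stiff plate 24 mm wide across the arc, 3 mm thick, 30 mm long, hinged 2 mm above the foot; it folds only along the arc, towards the red flag
- flag4 (a joint): hinge of green flag 4: 0 = upright, 1.54 = flat on the segment, lying towards the red flag. A stiff hinge that stays where it is left, turns with about 0.1 N at the tip (far more close to the hinge) and yields towards the red flag only
- flag5_foot (a point): foot of green flag 5 of 5 (1 is the farthest along the row from the red flag), on the segment's top face, on the flag arc. Feet 40 mm apart along the arc. The flag is a stiff plate 24 mm wide across the arc, 3 mm thick, 30 mm long, hinged 2 mm above the foot; it folds only along the arc, towards the red flag
- flag5 (a joint): hinge of green flag 5: 0 = upright, 1.54 = flat on the segment, lying towards the red flag. A stiff hinge that stays where it is left, turns with about 0.1 N at the tip (far more close to the hinge) and yields towards the red flag only
- red_flag_foot (a point): foot of the red flag, same shape and hinge as the green ones, 72 mm along the arc beyond green flag 5
- red_flag (a joint): hinge of the red flag: 0 = upright, 1.54 = flat
- jar: a small closed jar with a red cap, 54 mm across, 65 mm tall, loose; origin at the centre of its underside
- cap_tray: a white open tray 85 x 70 mm, 35 mm tall, with orange caps in it, loose; origin at the centre of its underside
- tube_rack: a grey block 40 x 85 mm, 40 mm tall, with three orange-capped tubes rising to 79 mm, loose; origin at the centre of its underside

How it is judged (in metres and radians):
On the way, in this order (a step that is already met when the one before it is completed fails the run):
1. green flag 1 is folded flat (within about 17 degrees), in turn (value of joint flag1 above 1.27 rad), for 0.03 s.
2. green flag 2 is folded flat (within about 17 degrees), in turn (value of joint flag2 above 1.27 rad), for 0.03 s.
3. green flag 3 is folded flat (within about 17 degrees), in turn (value of joint flag3 above 1.27 rad), for 0.03 s.
4. green flag 4 is folded flat (within about 17 degrees), in turn (value of joint flag4 above 1.27 rad), for 0.03 s.
5. green flag 5 is folded flat (within about 17 degrees), in turn (value of joint flag5 above 1.27 rad), for 0.03 s.
At the end, for the whole second after the job is handed in: All five green flags lie flat (hinge above 1.27 rad, within about 17 degrees of flat), the red flag still stands (below 0.35 rad), the segment rests within 25 mm of where it began, and jar, tray and tube rack are within 15 mm of where they began (value of joint each of flag1, flag2, flag3, flag4, flag5 above 1.27 rad and value of joint red_flag below 0.35 rad and distance of segment from where it was at the start of the episode below 0.025 m and angle between segment's own z axis and vertical below 0.05 rad and linear speed of segment below 0.01 m/s and distance of each of jar, cap_tray, tube_rack from where it was at the start of the episode below 0.015 m); the robot touches nothing.
It fails at once if the red flag is folded (past 0.5 rad) (value of joint red_flag above 0.5 rad).
It fails at once if the segment is lifted or tipped (12 mm, 0.1 rad) or shoved more than 30 mm (height (world z) of segment above 0.012 m or angle between segment's own z axis and vertical above 0.1 rad or distance of segment from where it was at the start of the episode above 0.03 m).
It fails at once if the fingers press on the segment or a flag with more than 30 N (contact force between the fingers and segment above 30 N).
It fails at once if jar, tray or tube rack is moved more than 20 mm (distance of any of jar, cap_tray, tube_rack from where it was at the start of the episode above 0.02 m).
It also fails if it takes over 42 s, if anything falls off the work surface, if the arm or the gripper's body presses on something with over 40 N, if the wrist force passes 120 N, or if a joint passes its speed limit or range.

ROBOT

A 7-joint arm with a two-finger parallel gripper is mounted at the origin on the work surface. World frame = base frame: x ahead of the robot, y to its left, z up, the work surface at z = 0. Lengths are in mm, angles in rad, forces in N, time in s.
With the tool pointing down it reaches from about 400 to 900 mm from the base axis. Payload 5.5 kg.
Tool frame: the origin (TCP) lies at the very end of the fingers, on their centre line; the grasp point (between the pads) lies 19 mm behind it; z points along the fingers, y is the line along which they close (so a half turn about z gives the same grasp; the last joint's range is limited). The gripper opens to 92 mm and grips with 3 to 60 N. Pads are 19 mm wide; open, the fingers measure 130 mm over their backs; the gripper's body (75 mm by 190 mm) begins 47 mm behind the grasp point.
Start: joints at [-0.998, 0.501, -0.427, 1.55, 0.221, 1.138, -0.21], TCP at [198.126, 619.068, 226.729] pointing down, gripper open.
Joint ranges: [-2.88, 2.88], [-0.31, 2.03], [-1.54, 1.56], [0.2, 2.42], [-1.41, 4.55], [0.19, 2.02], [-2.57, 2.57]. Speed limits (rad/s): [2.57, 2.57, 3.14, 3.14, 3.14, 3.14, 3.14].

INTERFACE

Orientations are given as a unit quaternion [w, x, y, z].
In Python, from rig import state, capture, finish_job gives the robot as it stands.
- The arm moves only by the tool step_arm, never from a script. Its argument "increments" is a list of rows, each a list of 2 entries, a list of its own where there are three numbers: the shift along the tool's x, y, z in mm, then the turn, a rotation vector about the tool's x, y, z in degrees. In form: [[[x, y, z], [ax, ay, az]], ...]. A call has exactly 10 rows; each row is the pose to reach, as a shift and turn from the pose commanded when the call began, along the tool's axes at that moment; what a row does not reach only later rows make up. A row lasts 1/8 s, in which the tool goes at most 62.5 mm and 10.7 degrees, less where a joint would pass 70% of its speed; a pose out of reach is approached as far as the arm can. A call with a gripper value outside its range is refused whole. "gripper" is the finger opening in mm, from 0 to 91.8, set as the call begins (left out, the last holds). The fingers move at their own pace and stop on an object; "newtons" is the grip in N (left out, the last holds). Time passes only in rows, so rows that repeat a pose let the fingers close, or fill a call up. It gives the time, the measured TCP pose, the force, the opening and the grip force at its end, in the units of the state.
- state(): the state, without advancing time (a new reading comes with each control period).
- capture(name): name is "scene" or "top" or "wrist"; returns a dict with "image" (420x560x3 uint8, red, green, blue), "fx", "fy", "cx", "cy" (pixels), "k1" (the pictures are not rectified: a ray, as slopes to the right and down, at radius r is drawn at 1 + k1 r^2 times it, then the intrinsics apply), "R" (3x3) and "t" (3): a world point X has camera coordinates R X + t. Camera axes: x right, y down, z forward; pixel columns grow to the right and rows downward; lengths in mm; the calibration is good to about 2 mm. A picture is of the moment at which its call begins. There is no depth.
- finish_job(): hands the job in; it is judged then, once.
The state is a dict: "t": time; "joint_pos": joint angles; "joint_velocities": joint speeds; "joint_efforts": joint torques, N m; "tool_pos": TCP position; "tool_rot": TCP orientation; "ft_force": force on the tool from outside, world axes, zero at the start; "ft_torque": the same for the moment, N m; "gripper_width": finger opening in mm; "grip_force": force on a finger pad.
Only numpy, scipy, OpenCV 4.12 (cv2) and the standard library are available. Lean on these libraries where they do the work, as an engineer would, in place of code of your own. Each camera call takes 0.05 s, during which the arm holds its last target. There are 200 camera calls.

## Working session

There is one attempt and no reset: what is moved stays moved. The work goes in short steps, Python scripts to look and compute and a tool call to move; the robot and the scene stay as the last step left them, time stands still between calls to the robot, and variables do not carry over. Pictures are saved under pics/ and viewed, at most 10 in all, crops included, and the job is handed in when it is done.

Besides the shell and the picture viewer there is one more tool, called after "Request:" as name([rows], argument=value, ...), one row to a line, values as JSON. step_arm: Moves the arm, as the interface text tells. Its arguments: {"type":"object","properties":{"increments":{"type":"array","items":{"type":"array"}},"gripper":{"type":"number"},"newtons":{"type":"number"}},"required":["increments"]}

```bash
mkdir -p pics
cat > h.py <<'E'
import numpy as np, cv2
from rig import state, capture, finish_job
def ray(c,px):
    px=np.atleast_2d(np.float64(px))
    d=(px-[c["cx"],c["cy"]])/[c["fx"],c["fy"]]
    u=d.copy()
    for _ in range(20): u=d/(1+c["k1"]*(u**2).sum(1,keepdims=True))
    R=np.array(c["R"]); o=-R.T@np.array(c["t"])
    return o,np.c_[u,np.ones(len(u))]@R
def plane(c,px,z):
    o,d=ray(c,px); return o+d*((z-o[2])/d[:,2])[:,None]
def proj(c,X):
    p=np.atleast_2d(X)@np.array(c["R"]).T+np.array(c["t"]); u=p[:,:2]/p[:,2:]
    u=u*(1+c["k1"]*(u**2).sum(1,keepdims=True)); return u*[c["fx"],c["fy"]]+[c["cx"],c["cy"]]
E
python3 - <<'E'
from h import *
import pickle
C={n:capture(n) for n in("scene","top")}
pickle.dump(C,open("c0.pkl","wb"))
for n,c in C.items(): cv2.imwrite(f"pics/{n}0.png",c["image"][:,:,::-1])
s=state();print(s["t"],s["tool_pos"],s["tool_rot"],s["ft_force"])
for n,c in C.items():
    print(n,-np.array(c["R"]).T@c["t"],c["fx"],c["k1"])
    h=cv2.cvtColor(c["image"],cv2.COLOR_RGB2HSV)
    for k,(a,b) in {"g":((40,80,40),(85,255,255)),"r":((0,150,60),(5,255,255)),"r2":((172,120,60),(180,255,255)),"o":((7,130,80),(22,255,255))}.items():
        N,_,S,P=cv2.connectedComponentsWithStats(cv2.inRange(h,a,b))
        print(k,[(S[i].tolist(),P[i].round(1).tolist()) for i in range(1,N) if S[i,4]>12])
E
```

```text
0.1 [197.99608216 618.46974067 225.79908693] [-1.72415233e-04  1.54255477e-01  9.88030628e-01 -8.34577268e-04] [-0.51124466  0.04506254 -0.39300561]
scene [ 945.05837229 -378.1368226   482.77882886] 472.0595288475992 -0.024395860649614406
g [([354, 64, 96, 50, 2436], [400.9, 90.1]), ([235, 175, 18, 43, 564], [243.7, 197.0]), ([229, 220, 17, 16, 192], [237.0, 227.5]), ([215, 237, 18, 17, 166], [223.7, 245.1])]
r [([320, 46, 50, 28, 455], [338.4, 58.8]), ([341, 63, 8, 9, 27], [344.2, 67.6]), ([317, 189, 31, 25, 636], [331.9, 200.7]), ([179, 263, 14, 22, 74], [185.9, 272.9])]
r2 []
o [([323, 43, 18, 9, 65], [331.1, 47.1]), ([332, 45, 18, 9, 68], [340.1, 49.0]), ([340, 49, 13, 7, 49], [346.0, 52.3]), ([349, 52, 13, 6, 44], [355.0, 54.6]), ([505, 143, 37, 27, 535], [522.5, 155.3]), ([200, 167, 14, 39, 329], [206.3, 186.2]), ([190, 207, 12, 14, 124], [195.4, 213.1]), ([124, 208, 45, 24, 561], [146.3, 219.3]), ([174, 221, 12, 15, 147], [179.5, 227.6]), ([151, 233, 14, 16, 161], [157.5, 240.2]), ([295, 242, 15, 46, 510], [301.8, 264.7])]
top [526.40967505  16.36630845 800.34288761] 463.04565
[... 557 characters left out ...]
 10, 10, 83], [321.4, 121.5]), ([305, 128, 11, 10, 86], [309.9, 132.6]), ([293, 139, 11, 10, 86], [298.0, 143.6]), ([341, 237, 11, 9, 79], [345.8, 241.1]), ([364, 237, 10, 10, 76], [368.5, 241.6]), ([319, 242, 10, 9, 78], [323.5, 246.1]), ([298, 252, 11, 10, 87], [303.0, 256.5]), ([281, 267, 10, 10, 77], [285.6, 271.8]), ([268, 287, 10, 10, 76], [272.6, 291.1]), ([326, 286, 21, 13, 154], [336.3, 291.9]), ([315, 293, 10, 10, 77], [319.3, 297.3]), ([341, 298, 10, 10, 78], [345.6, 302.6]), ([330, 302, 10, 10, 76], [334.6, 306.1]), ([319, 305, 10, 10, 76], [323.2, 309.7]), ([345, 311, 10, 10, 76], [349.6, 314.9]), ([334, 314, 9, 10, 73], [338.1, 318.5]), ([322, 318, 10, 10, 78], [326.8, 322.3])]
```

View pics/top0.png

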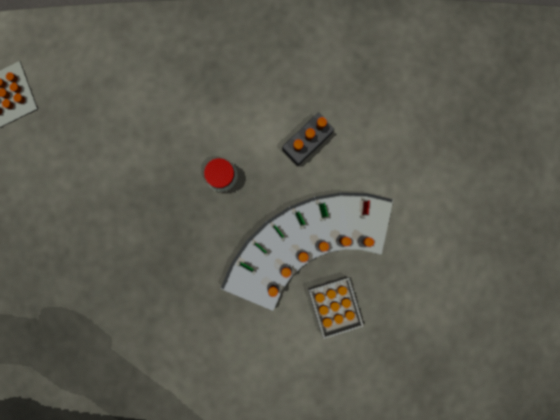

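View pics/scene0.png

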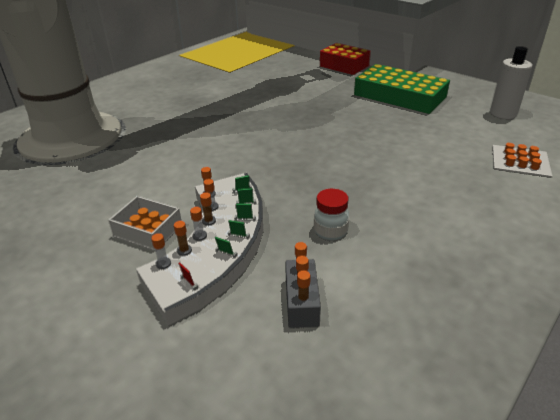

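Top view: the green flags run from (247,266), flag 1, to (324,210), flag 5, with the red flag at (367,207). The jar is at (219,173), the rack at (310,133) and the tray at (337,305). Next I'll fit the arc.

Run:
```python
from h import *
import pickle
from scipy.optimize import least_squares
C=pickle.load(open("c0.pkl","rb")); c=C["top"]
tubes=plane(c,[[272.6,291.1],[285.6,271.8],[303,256.5],[323.5,246.1],[345.8,241.1],[368.5,241.6]],80)[:,:2]
fl=plane(c,[[246.6,266.3],[260.3,247.5],[278.7,231.3],[300.3,218.4],[323.9,210],[367,207.5]],50)[:,:2]
f=lambda q:np.hypot(*(tubes-q).T)-145
r=least_squares(f,tubes.mean(0)-[150,0]); q=r.x
print("centre",q,"res",f(q).round(1))
P=lambda X:(np.hypot(*(X-q).T).round(1),np.arctan2(X[:,1]-q[1],X[:,0]-q[0]).round(3))
print("tubes",P(tubes)); print("flags",P(fl))
m=(c["image"].min(2)>140).astype(np.uint8)
N,l,S,_=cv2.connectedComponentsWithStats(m); i=1+S[1:,4].argmax()
cn=max(cv2.findContours((l==i).astype(np.uint8),0,2)[0],key=cv2.contourArea)[:,0]
W=plane(c,cn,30)[:,:2]; R,A=P(W)
print("white ang",A.min(),A.max(),"outer R",np.percentile(R,[80,90,95]),"inner",np.percentile(R,[5,20]))
# scene cross-check of predicted feet / flag tops
mid=(A.min()+A.max())/2
for a in list(mid+np.array([.58,.38,.18,-.02,-.22,-.58])):
    X=np.r_[q+200*np.array([np.cos(a),np.sin(a)]),47]
    print(round(a,3),X.round(1),proj(C["scene"],X).round(1),proj(c,X).round(1))
```

```text
centre [ 361.84654645 -108.29248545] res [-0.3  0.1  0.2  0.1 -0.1 -0.1]
tubes (array([144.7, 145.1, 145.2, 145.1, 144.9, 144.9]), array([ 1.073,  0.823,  0.575,  0.328,  0.08 , -0.168]))
flags (array([199.1, 199.4, 198.7, 198.8, 199.2, 199.8]), array([ 1.009,  0.821,  0.621,  0.416,  0.21 , -0.147]))
white ang -0.405 1.315 outer R [210.54 215.21 215.8 ] inner [133.845 150.16 ]
1.035 [464.   63.7  47. ] [[241.1 180.3]] [[244.6 268.6]]
0.835 [496.1  40.   47. ] [[245. 194.]] [[258.9 248.5]]
0.635 [522.9  10.3  47. ] [[243.9 209.2]] [[276.9 231.7]]
0.435 [543.2 -24.   47. ] [[237.4 225.7]] [[297.7 218.8]]
0.235 [556.3 -61.7  47. ] [[224.9 242.8]] [[320.6 210.3]]
-0.125 [ 560.3 -133.2   47. ] [[187.2 272.3]] [[364.  207.2]]
```

Request:
step_arm([
  [[-20, -22, 0], [0, 0, 0.5]],
  [[-50, -55, 0], [0, 0, 1]],
  [[-80, -88, 0], [0, 0, 1.5]],
  [[-110, -122, 0], [0, 0, 2]],
  [[-140, -155, 0], [0, 0, 2.5]],
  [[-170, -188, 0], [0, 0, 3]],
  [[-200, -222, 0], [0, 0, 4]],
  [[-230, -255, 0], [0, 0, 5]],
  [[-255, -282, 0], [0, 0, 6]],
  [[-270, -299, 0], [0, 0, 6.6]],
], gripper=0, newtons=10)

```text
t: 1.35
tool_pos: [364.7, 249.8, 226.5]
tool_rot: [-0.0, 0.212, 0.977, -0.0]
ft_force: [0.1, -0.3, 0.2]
gripper_width: 0.5
grip_force: 0.0
```

```bash
cat > g.py <<'E'
from h import *
import sys
from scipy.spatial.transform import Rotation as Ro
q=np.array([361.85,-108.29]); a,z=map(float,sys.argv[1:3])
s=state(); w=s["tool_rot"]; R=Ro.from_quat([*w[1:],w[0]])
T=np.r_[q+200*np.array([np.cos(a),np.sin(a)]),z]
y=np.r_[np.cos(a),np.sin(a),0]; Rt=Ro.from_matrix(np.c_[[-y[1],y[0],0],y,[0,0,-1]])
p=np.array(s["tool_pos"]); d=p[:2]-q
print(s["t"],p.round(1),"R",np.hypot(*d).round(1),"ang",np.arctan2(d[1],d[0]).round(3),"w",s["gripper_width"],"F",np.round(s["ft_force"],2))
print("shift",R.inv().apply(T-p).round(1),"turn",np.degrees((R.inv()*Rt).as_rotvec()).round(2))
E
python3 g.py 1.145 110
```

```text
1.35 [364.7 249.8 226.5] R 358.1 ang 1.563 w 0.49000130783011775 F [ 0.14 -0.27  0.22]
shift [-145.6 -126.9  116.6] turn [-0.05  0.   -0.11]
```

Request:
step_arm([
  [[-15, -13, 0], [0, 0, 0]],
  [[-40, -35, 0], [0, 0, 0]],
  [[-70, -60, 0], [0, 0, 0]],
  [[-100, -87, 10], [0, 0, 0]],
  [[-125, -109, 30], [0, 0, 0]],
  [[-140, -122, 50], [0, 0, 0]],
  [[-145.5, -127, 80], [0, 0, 0]],
  [[-145.5, -127, 110], [0, 0, 0]],
  [[-145.5, -127, 117], [0, 0, 0]],
  [[-145.5, -127, 117], [0, 0, 0]],
])

```text
t: 2.6
tool_pos: [444.1, 76.5, 109.7]
tool_rot: [-0.0, 0.211, 0.978, -0.0]
ft_force: [0.5, 0.2, 0.5]
gripper_width: 0.7
grip_force: 0.0
```

```bash
python3 g.py 1.145 37; python3 -c "
from h import *
cv2.imwrite('pics/s1.png',cv2.resize(capture('scene')['image'][100:310,100:380,::-1],None,fx=2.5,fy=2.5))"
```

```text
2.6 [444.1  76.5 109.7] R 202.2 ang 1.152 w 0.6536330459062554 F [0.5  0.17 0.51]
shift [-1.5 -2.2 72.7] turn [-0.03 -0.05  0.07]
```

View pics/s1.png

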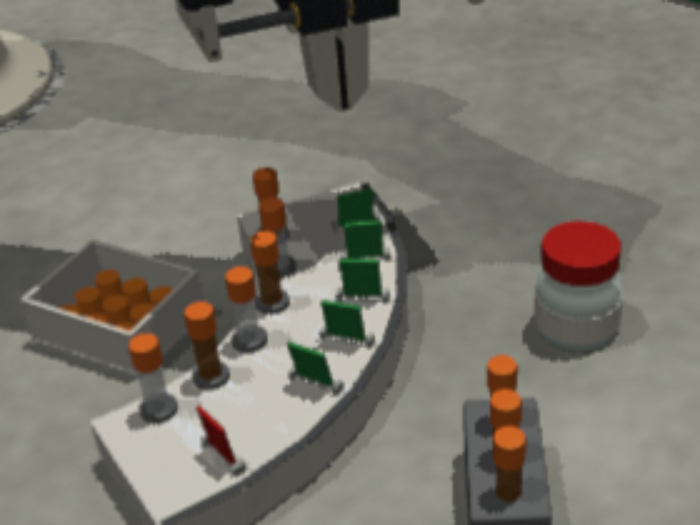

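The arm is hovering before flag 1 (crop 355,205), with the fingertip shut at (345,105). All flags are still upright, and the red one is at (215,437). Now I'll descend.

Request:
step_arm([
  [[-1, -2, 8], [0, 0, 0]],
  [[-1, -2, 20], [0, 0, 0]],
  [[-1, -2, 33], [0, 0, 0]],
  [[-1, -2, 46], [0, 0, 0]],
  [[-1, -2, 56], [0, 0, 0]],
  [[-1, -2, 63], [0, 0, 0]],
  [[-1, -2, 68], [0, 0, 0]],
  [[-1, -2, 71], [0, 0, 0]],
  [[-1, -2, 72.5], [0, 0, 0]],
  [[-1, -2, 72.5], [0, 0, 0]],
])

```text
t: 3.9
tool_pos: [444.5, 74.1, 37.3]
tool_rot: [0.0, 0.211, 0.978, 0.0]
ft_force: [-1.0, -0.5, -0.1]
gripper_width: 0.4
grip_force: 0.0
```

```bash
python3 g.py 1.145 37; python3 -c "
from h import *
cv2.imwrite('pics/s2.png',cv2.resize(capture('scene')['image'][100:310,100:380,::-1],None,fx=2.5,fy=2.5))"
```

```text
3.9 [444.5  74.1  37.3] R 200.3 ang 1.145 w 0.42506427841217376 F [-0.99 -0.48 -0.1 ]
shift [-0.  -0.3  0.3] turn [0.01 0.01 0.05]
```

View pics/s2.png

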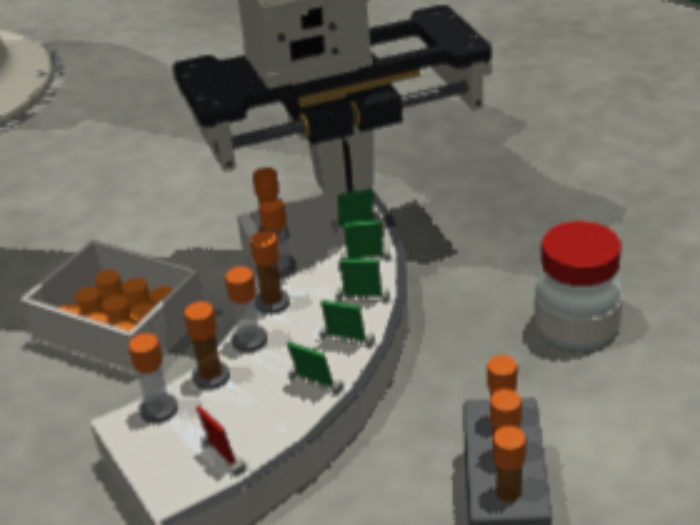

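The fingertip is right behind flag 1 (crop 348,185) and nothing has moved. I'll start the sweep.

Request:
step_arm([
  [[-7, -0.1, 0], [0, 0, 2]],
  [[-14, -0.5, 0], [0, 0, 4]],
  [[-21, -1.1, 0], [0, 0, 6]],
  [[-27.8, -2, 0], [0, 0, 8]],
  [[-34.7, -3, 0], [0, 0, 10]],
  [[-41.6, -4.4, 0], [0, 0, 12]],
  [[-48.4, -5.9, 0], [0, 0, 14]],
  [[-55.1, -7.7, 0], [0, 0, 16]],
  [[-61.8, -9.8, 0], [0, 0, 18]],
  [[-68.4, -12, 0], [0, 0, 20]],
])

```text
t: 5.2
tool_pos: [502.2, 34.6, 37.2]
tool_rot: [0.0, 0.378, 0.926, 0.0]
ft_force: [-0.2, -0.2, 0.0]
gripper_width: 0.4
grip_force: 0.1
```

```bash
python3 g.py 0.796 37; python3 -c "
from h import *
cv2.imwrite('pics/s3.png',cv2.resize(capture('scene')['image'][100:310,100:380,::-1],None,fx=2.5,fy=2.5))"
```

```text
5.2 [502.2  34.6  37.2] R 200.3 ang 0.794 w 0.3984892820336202 F [-0.17 -0.22  0.03]
shift [ 0.4 -0.3  0.2] turn [ 0.    0.01 -0.09]
```

View pics/s3.png

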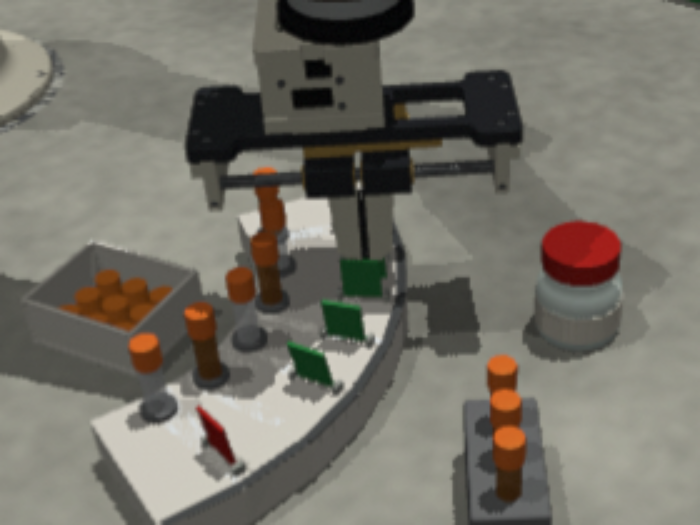

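Flags 1 and 2 have gone under the fingers. Flags 3 to 5 (362,278 / 344,320 / 311,364) and the red flag still stand, and the segment hasn't moved. I'll continue.

Request:
step_arm([
  [[-7, -0.1, 0], [0, 0, 2]],
  [[-14, -0.5, 0], [0, 0, 4]],
  [[-21, -1.1, 0], [0, 0, 6]],
  [[-27.8, -2, 0], [0, 0, 8]],
  [[-34.7, -3, 0], [0, 0, 10]],
  [[-41.6, -4.4, 0], [0, 0, 12]],
  [[-48.4, -5.9, 0], [0, 0, 14]],
  [[-55.1, -7.7, 0], [0, 0, 16]],
  [[-61.8, -9.8, 0], [0, 0, 18]],
  [[-68.4, -12, 0], [0, 0, 20]],
])

```text
t: 6.5
tool_pos: [542.3, -21.6, 37.2]
tool_rot: [-0.0, 0.533, 0.846, 0.0]
ft_force: [0.2, 0.9, -0.8]
gripper_width: 0.6
grip_force: 0.2
```

```bash
python3 g.py 0.447 37; python3 -c "
from h import *
cv2.imwrite('pics/s4.png',cv2.resize(capture('scene')['image'][100:310,100:380,::-1],None,fx=2.5,fy=2.5))"
```

```text
6.5 [542.3 -21.6  37.2] R 200.2 ang 0.448 w 0.6046939771871827 F [ 0.25  0.92 -0.78]
shift [-0.2 -0.2  0.2] turn [-0.01 -0.03 -0.08]
```

View pics/s4.png

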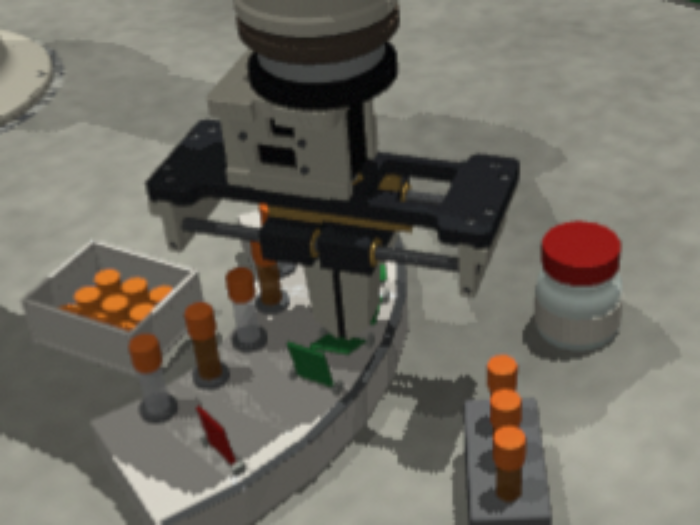

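Flag 4 is mid-fold at (338,345). Flag 5 (311,364) and the red flag (215,437) are upright. The last sweep stops 18° on, well short of red.

Request:
step_arm([
  [[-7, -0.1, 0], [0, 0, 2]],
  [[-14, -0.5, 0], [0, 0, 4]],
  [[-21, -1.1, 0], [0, 0, 6]],
  [[-27.8, -2, 0], [0, 0, 8]],
  [[-34.7, -3, 0], [0, 0, 10]],
  [[-41.6, -4.4, 0], [0, 0, 12]],
  [[-48.4, -5.9, 0], [0, 0, 14]],
  [[-55.1, -7.7, 0], [0, 0, 16]],
  [[-61.8, -9.8, 0], [0, 0, 18]],
  [[-61.8, -9.8, 0], [0, 0, 18]],
])

```text
t: 7.8
tool_pos: [560.2, -82.4, 37.2]
tool_rot: [0.0, 0.659, 0.752, -0.0]
ft_force: [-0.7, -0.7, -0.6]
gripper_width: 0.5
grip_force: 0.0
```

Request:
step_arm([
  [[0, 0, -5], [0, 0, 0]],
  [[0, 0, -15], [0, 0, 0]],
  [[0, 0, -35], [0, 0, 0]],
  [[0, 0, -60], [0, 0, 0]],
  [[0, 0, -90], [0, 0, 0]],
  [[0, 0, -120], [0, 0, 0]],
  [[0, 0, -145], [0, 0, 0]],
  [[0, 0, -165], [0, 0, 0]],
  [[0, 0, -175], [0, 0, 0]],
  [[0, 0, -175], [0, 0, 0]],
])

```text
t: 9.05
tool_pos: [560.6, -81.3, 213.1]
tool_rot: [0.001, 0.658, 0.753, 0.001]
ft_force: [-0.1, -0.4, 0.4]
gripper_width: 0.1
grip_force: 0.0
```

```bash
python3 g.py 0.13 210; python3 -c "
from h import *
cv2.imwrite('pics/s5.png',cv2.resize(capture('scene')['image'][100:310,100:380,::-1],None,fx=2.5,fy=2.5))"
```

```text
9.05 [560.6 -81.3 213.1] R 200.6 ang 0.135 w 0.1244331289895195 F [-0.14 -0.42  0.4 ]
shift [-1.  -0.6  3. ] turn [0.09 0.01 0.22]
```

View pics/s5.png

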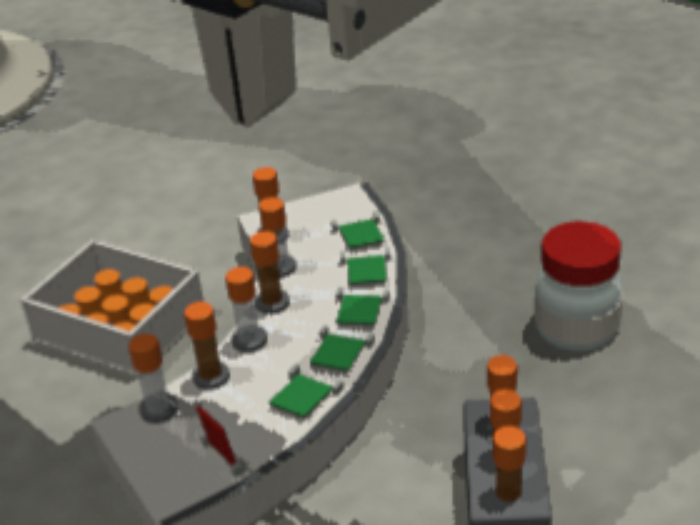

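All five green flags lie flat (from 362,233 to 300,395), and the red flag stands at (215,437). The segment, jar, tray and rack are where they began.

```bash
python3 -c "
from rig import finish_job
print(finish_job())"
```

```text
the job is handed in; nothing more can be done
None
```

I handed the job in: all five green flags are folded flat in order, the red flag still stands, and the segment, jar, tray and rack show no movement in the last picture; the hand-in returned no verdict.

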